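Weigh the tall sharps pail on the spring scale

TASK

Weigh the tall narrow sharps pail for the waste log: lift it by its grip and hang it, by the middle of its carrying bar, in the dip of the spring scale's hook. Keep hold and lower it slowly until the scale carries the weight, so that the pointer never jumps, then let go and leave it hanging still and upright. Leave the squat tub where it stands.

Things in the scene. Friction and masses are not known exactly. Their poses are not given: they have to be found in the camera images.
- tall_pail: White pail, grey lid, 82 mm wide, 80 mm high, 0.6-0.8 kg. Rigid frame of 8 mm steel rod on it: uprights 34 mm either side of centre along own x, joined by a level bar along x, underside 135 mm above the bottom; window under it 60 wide, 55 high, open along y. On the bar's middle a black grip tab, 36 mm along x, 14 mm thick along y, 141-181 mm above the bottom. Origin: centre of underside, z up.
- hook_seat (a point): Top of the metal in the dip of the hook, where the bar must lie: 215 mm above the table when empty. The hook, a 10 mm steel rod, runs from the column out to the dip along this point's +y (z up). Dip floor 15 mm long. Beyond it (+y) the rod rises to a tip ending 28 mm out, 22 mm above the seat; behind it rises 12 mm and runs level. Column (316 mm tall) 150 mm behind; only table below the seat.
- scale_hook (a joint): How far hook and red pointer have gone down, in m: 0 empty, stop at 0.060. Spring 275 N/m, lightly damped: the pail settles at 0.020 to 0.030. The pointer jumps (over 0.35 m/s, not allowed) if the pail is dropped or let go before the scale carries most of it.
- squat_tub: Bystander of the same make, to be left alone: a wide low tub, 116 mm across, 46 mm high to the lid's top, with a like frame and grip tab reaching 132 mm above its bottom. Origin: centre of the underside. Carry the pail high enough to clear it.

How it is judged:
On the way:
1. the scale carries weight while the fingers still hold the pail (value of joint scale_hook above 0.012 m and contact force between the fingers and tall_pail above 1 N and horizontal distance between tall_pail and hook_seat below 0.03 m and height (world z) of tall_pail above 0.02 m), for 0.1 s.
At the end, for the whole second after the job is handed in: The tall pail hangs free with its bar in the hook's dip (axis within 25 mm of the seat, tilt under 0.2 rad, off the table) and at rest (under 0.06 m/s), the pointer settled between 15 and 36 mm and still (under 0.03 m/s), the squat tub within 30 mm of where it stood (value of joint scale_hook between 0.015 and 0.036 m and velocity of joint scale_hook between -0.03 and 0.03 m/s and z of hook_seat in the frame of tall_pail between 0.12 and 0.145 m and horizontal distance between tall_pail and hook_seat below 0.025 m and angle between tall_pail's own z axis and vertical below 0.2 rad and linear speed of tall_pail below 0.06 m/s and height (world z) of tall_pail above 0.02 m and distance of squat_tub from where it was at the start of the episode below 0.03 m); the robot touches nothing.
It fails at once if the pointer jumps: the hook moves down faster than 0.35 m/s (velocity of joint scale_hook above 0.35 m/s).
It fails at once if the pointer jumps: the hook springs up faster than 0.35 m/s (velocity of joint scale_hook below -0.35 m/s).
It fails at once if the squat tub is moved by more than 30 mm (distance of squat_tub from where it was at the start of the episode above 0.03 m).
It also fails if it takes over 45 s, if anything falls off the work surface, if the arm or the gripper's body presses on something with over 40 N, if the wrist force passes 120 N, or if a joint passes its speed limit or range.

ROBOT

A 7-joint arm with a two-finger parallel gripper is mounted at the origin on the work surface. World frame = base frame: x ahead of the robot, y to its left, z up, the work surface at z = 0. Lengths are in m, angles in rad, forces in N, time in s.
With the tool pointing down it reaches from about 0.35 to 0.9 m from the base axis. Payload 8.1 kg.
Tool frame: the origin (TCP) lies on the centre line of the jaws, within the pads' length; the fingertips stand 14 mm ahead of it and the grasp point (between the pads) lies 5 mm behind it (bot.tcp_to_tips is the distance from the TCP to the fingertips, in m); z points along the fingers, y is the line along which they close (so a half turn about z gives the same grasp; the last joint's range is limited). The gripper opens to 85 mm and grips with 20 to 120 N. Pads are 22 mm wide; open, the fingers measure 114 mm over their backs; the gripper's body (76 mm by 85 mm) begins 54 mm behind the grasp point. The pads swing forward as they close: fully open they stand 13 mm farther back than shut.
Start: joints at [-1.241, 0.434, 0.025, 1.573, -0.012, 1.134, -0.075], TCP at [0.262, 0.567, 0.245] pointing down, gripper open.
Joint ranges: [-2.62, 2.62], [-0.44, 2.09], [-1.27, 1.32], [0.08, 2.57], [-1.32, 4.46], [0.12, 2], [-2.74, 2.74]. Speed limits (rad/s): [2.22, 2.22, 3.01, 3.01, 3.14, 3.14, 3.14].

INTERFACE

Orientations are given as a unit quaternion [x, y, z, w].
In Python, from workcell import bot gives the robot as it stands. Calls block until the motion is done:
- bot.movep(position, orientation): joint-space move of the TCP to a pose.
- bot.move_straight(position, frame=None, feed=0.15): straight line of the TCP; frame=None keeps the orientation; feed is the mean speed in m/s.
- bot.movej(angles): joint-space move.
- bot.move_gripper(opening, effort=None): opening from 0.0 (shut) to 1.0 (fully open); effort is the grip in N (None keeps the last); returns when the fingers have stopped.
- bot.hold(seconds).
- bot.inverse_kinematics(position, orientation): joint angles nearest the present ones, or None.
- bot.read_state(): the state.
- bot.read_camera(name): name is "side" or "top" or "wrist"; returns (picture, depth): 420x560x3 uint8, red, green, blue; 420x560 float32, m along the optical axis (not along the pixel's ray), 0 where there is no reading.
- bot.calibration(name): a dict with "fx", "fy", "cx", "cy" (pixels), "k1" (the pictures are not rectified: a ray, as slopes to the right and down, at radius r is drawn at 1 + k1 r^2 times it, then the intrinsics apply), "cam_to_world" (4x4, takes a point from camera to world coordinates). Camera axes: x right, y up, looking along -z (the intrinsics and any distortion apply to the point x, -y, -z); pixel columns grow to the right and rows downward; lengths in m; the calibration is good to about 2 mm. A picture is of the moment at which its call begins: read the wrist's pose just before it. calibration takes no time and is no camera call; for the wrist camera it gives the pose at the moment of the call.
A pose or a line that the arm cannot do raises bot.PlanningError and nothing moves.
- bot.job_done(): hands the job in; it is judged then, once.
The state is a dict: "clock": time; "joint_pos": joint angles; "dq": joint speeds; "effort": joint torques, N m; "ee_pos": TCP position; "tool_rot": TCP orientation; "force": force on the tool from outside, world axes, zero at the start; "torque": the same for the moment, N m; "finger_gap": opening from 0.0 (shut) to 1.0 (fully open); "finger_force": force on a finger pad.
Only numpy, scipy, OpenCV 4.12 (cv2) and the standard library are available. Lean on these libraries where they do the work, as an engineer would, in place of code of your own. Each camera call takes 0.05 s, during which the arm holds its last target. There are 200 camera calls.

## Working session

There is one attempt and no reset: what is moved stays moved. The work goes in short steps, each a Python script; the robot and the scene stay as the last script left them, time stands still between calls to the robot, and variables do not carry over. Pictures are saved under pics/ and viewed, at most 10 in all, crops included, and the job is handed in when it is done.

```bash
mkdir -p pics; cat > h.py <<'E'
import numpy as np, cv2
from workcell import bot
def cloud(n):
    c=bot.calibration(n); img,d=bot.read_camera(n)
    h,w=d.shape; u,v=np.meshgrid(np.arange(w),np.arange(h))
    K=np.array([[c['fx'],0,c['cx']],[0,c['fy'],c['cy']],[0,0,1]])
    p=cv2.undistortPoints(np.stack([u,v],-1).reshape(-1,1,2).astype(np.float64),K,np.array([c['k1'],0,0,0.])).reshape(h,w,2)
    P=np.stack([p[...,0]*d,-p[...,1]*d,-d],-1)
    T=np.array(c['cam_to_world']); W=P@T[:3,:3].T+T[:3,3]
    W[d==0]=np.nan
    return img,d,W
E
python3 - <<'E'
from h import *
for n in ("top","side"):
    img,d,W=cloud(n); cv2.imwrite(f"pics/{n}.png",img[...,::-1]); np.savez(f"{n}.npz",img=img,W=W)
    print(n,np.array(bot.calibration(n)['cam_to_world'])[:3,3],bot.calibration(n)['k1'],(d==0).mean())
s=bot.read_state(); print(s)
E
```

```text
top [ 0.3978703  -0.0019641   0.90447423] 0.007638341045493528 0.0038945578231292517
side [ 0.38319498 -0.73564022  0.78264297] -0.039622910250833046 0.004064625850340136
{'clock': 0.1, 'joint_pos': array([-1.24061648,  0.43517792,  0.02501288,  1.57394689, -0.01158155,
        1.13402104, -0.07510278]), 'dq': array([-0.001222  , -0.00054799,  0.00040362, -0.0021942 ,  0.00036471,
        0.00023712, -0.0007841 ]), 'effort': array([ 3.13627766e-03, -6.71752453e+01,  1.02837794e+00, -3.16900206e+01,
        1.58891670e-02,  7.25647158e-03,  3.13826558e-05]), 'ee_pos': array([0.26202101, 0.56697362, 0.24461251]), 'tool_rot': array([ 2.14753624e-01,  9.76668001e-01, -7.00745469e-04, -7.11787418e-05]), 'force': array([0.25755526, 0.22577234, 0.22594527]), 'torque': array([ 0.01191667, -0.05396708,  0.00517649]), 'finger_force': 0.0, 'finger_gap': 0.9978978199259757}
```

View pics/top.png

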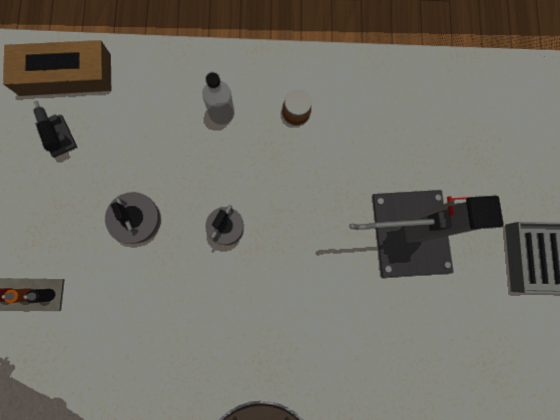

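View pics/side.png

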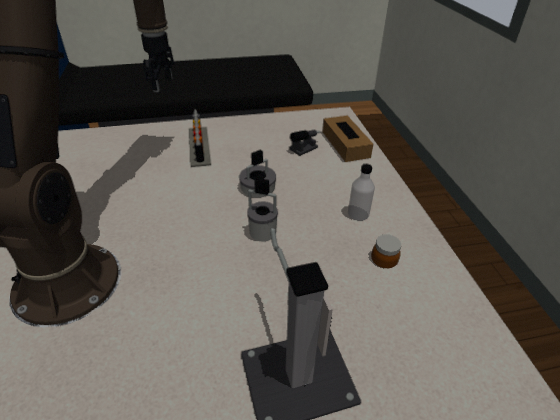

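The top view shows the tall pail at px (225,225), the squat tub at (132,218), and the hook rod running from the column at (440,222) to its tip at (353,226). Next I measure them from the depth clouds.

```bash
python3 - <<'E'
import numpy as np,cv2
D={n:np.load(n+".npz") for n in("top","side")}
def sel(n,u0,u1,v0,v1,z0,z1,dark=None):
    W=D[n]['W'][v0:v1,u0:u1].reshape(-1,3);g=D[n]['img'][v0:v1,u0:u1].reshape(-1,3).mean(1)
    m=(W[:,2]>z0)&(W[:,2]<z1)
    if dark: m&=g<dark
    return W[m],g[m]
def line(P):
    c=P[:,:2].mean(0);_,s,vt=np.linalg.svd(P[:,:2]-c);return c,vt[0],np.degrees(np.arctan2(vt[0,1],vt[0,0]))
for nm,b in (("pail",(195,250,190,260)),("tub",(95,170,180,260))):
    for z0,z1 in ((.04,.055),(.07,.09),(.105,.145),(.145,.2)) if nm=="pail" else ((.04,.06),(.085,.095),(.1,.15)):
        P,g=sel("top",*b,z0,z1)
        if len(P)>5:
            (cx,cy),r=cv2.minEnclosingCircle(P[:,:2].astype(np.float32)); print(nm,z0,len(P),"circ",cx,cy,r,"line",line(P),P[:,2].max())
for n,b in (("side",(225,290,170,245)),):
    P,g=sel(n,*b,.15,.2); print("side tab",len(P),line(P),P.min(0),P.max(0))
    P,g=sel(n,*b,.07,.085); print("side lid",len(P),P.min(0),P.max(0))
# hook
P,g=sel("top",340,440,210,240,.15,.3)
print("hook",len(P),line(P))
c,d,_=line(P); d=d if d[1]>0 else -d; n=np.array([-d[1],d[0]])
t=(P[:,:2]-c)@d; o=(P[:,:2]-c)@n
for a in np.arange(t.min(),t.max(),.005):
    m=(t>=a)&(t<a+.005)
    if m.any(): print("%.3f"%a,m.sum(),"zmax %.4f zmed %.4f"%(P[m,2].max(),np.median(P[m,2])),"off %.4f %.4f"%(o[m].min(),o[m].max()),P[m,:2].mean(0).round(4))
E
```

```text
pail 0.04 7 circ 0.47569626569747925 0.06583051383495331 0.017296848818659782 line (array([0.47417459, 0.06406518]), array([-0.67414313,  0.73860073]), np.float64(132.38764465676053)) 0.054568989016723135
pail 0.07 847 circ 0.5014916062355042 0.08875817805528641 0.04096684232354164 line (array([0.49766472, 0.08498724]), array([-0.1785898 , -0.98392362]), np.float64(-100.28763059565307)) 0.08953192189459791
pail 0.105 94 circ 0.5015265345573425 0.08912813663482666 0.03734396770596504 line (array([0.49959487, 0.08837575]), array([-0.88820496,  0.45944743]), np.float64(152.6485429918257)) 0.1449213491184379
pail 0.145 195 circ 0.5018621683120728 0.08872703462839127 0.01856621727347374 line (array([0.50014359, 0.08732053]), array([-0.89089149,  0.45421619]), np.float64(152.98548601782161)) 0.18356383860288372
tub 0.04 1809 circ 0.5203744769096375 0.29797136783599854 0.05845627188682556 line (array([0.51742541, 0.29348481]), array([-0.81426852,  0.58048839]), np.float64(144.51509922561888)) 0.058794095675057445
tub 0.085 64 circ 0.5203273892402649 0.29605215787887573 0.03731198236346245 l
[... 2811 characters left out ...]
9]
0.066 18 zmax 0.2242 zmed 0.2215 off -0.0054 0.0042 [ 0.4887 -0.1933]
0.071 17 zmax 0.2220 zmed 0.2186 off -0.0045 0.0044 [ 0.4876 -0.1882]
0.076 19 zmax 0.2177 zmed 0.2141 off -0.0053 0.0043 [ 0.4875 -0.1831]
0.081 13 zmax 0.2161 zmed 0.2138 off -0.0055 0.0040 [ 0.4876 -0.1783]
0.086 15 zmax 0.2180 zmed 0.2141 off -0.0037 0.0038 [ 0.4865 -0.1734]
0.091 8 zmax 0.2245 zmed 0.2200 off -0.0034 0.0039 [ 0.4855 -0.1677]
0.096 10 zmax 0.2292 zmed 0.2259 off -0.0050 0.0042 [ 0.4858 -0.1633]
0.101 13 zmax 0.2371 zmed 0.2331 off -0.0039 0.0040 [ 0.4851 -0.1584]
0.106 15 zmax 0.2387 zmed 0.2353 off -0.0045 0.0032 [ 0.4852 -0.1533]
0.111 2 zmax 0.2355 zmed 0.2344 off -0.0024 0.0009 [ 0.4853 -0.1506]
```

```bash
cat >> h.py <<'E'
from scipy.spatial.transform import Rotation as R
def quat(deg):   # tool down, closing line at deg
    a=np.radians(deg); y=np.array([np.cos(a),np.sin(a),0]); z=np.array([0,0,-1.])
    return R.from_matrix(np.stack([np.cross(y,z),y,z],1)).as_quat()
PAIL=np.array([.5017,.0888]); YAW=-27.   # pail x axis
SEAT=np.array([.4872,-.1787]); HY=94.7
HD=np.array([np.cos(np.radians(HY)),np.sin(np.radians(HY))])
TZ=.161+.014   # TCP above pail bottom: tips 161 mm up
E
python3 - <<'E'
from h import *
print(bot.tcp_to_tips)
for k in (0,180):
    print(k,[bot.inverse_kinematics(p,quat(q+k)) for p,q in (([*PAIL,.3],YAW+90),([*PAIL,TZ],YAW+90),([*SEAT,.26],HY))])
bot.move_gripper(1.0,60)
E
```

```text
0.014
0 [array([-0.5986962 ,  0.19916258,  0.38642194,  1.79107196, -0.08117859,
        1.16689224,  0.91232678]), array([-0.53991174,  0.32888339,  0.33311151,  1.96114366, -0.13824584,
        0.87318752,  0.96524201]), array([-0.39717608,  0.30279286,  0.83944219,  1.85490715, -0.25243258,
        1.09424084,  2.18967149])]
180 [array([-1.16001926,  0.32678251,  1.17244744,  1.82466275, -0.32247522,
        1.20426353, -1.930234  ]), array([-1.07948229,  0.54072099,  1.16283646,  1.99717818, -0.59634142,
        0.99974716, -1.66602361]), array([-0.5219193 ,  0.35676322,  1.03763824,  1.86192975, -0.34134188,
        1.11631185, -0.84724384])]
```

```bash
python3 - <<'E'
from h import *
q=quat(YAW+90)
bot.movep([*PAIL,.32],q); bot.move_straight([*PAIL,.25],feed=.15)
img,d,W=cloud("wrist"); cv2.imwrite("pics/w1.png",img[...,::-1])
m=(W[...,2]>.172)&(W[...,2]<.188)&(img.mean(2)<60)&(np.hypot(W[...,0]-PAIL[0],W[...,1]-PAIL[1])<.04)
P=W[m]; r=cv2.minAreaRect(P[:,:2].astype(np.float32)); print(m.sum(),r,np.median(P[:,2]))
print(bot.read_state()['clock'],bot.read_state()['force'])
E
```

```text
1250 ((0.5029469132423401, 0.08815678209066391), (0.01380529161542654, 0.034834545105695724), 60.948707580566406) 0.18118009220595765
2.9333 [ 0.24436275 -0.03125932  0.18634285]
```

View pics/w1.png

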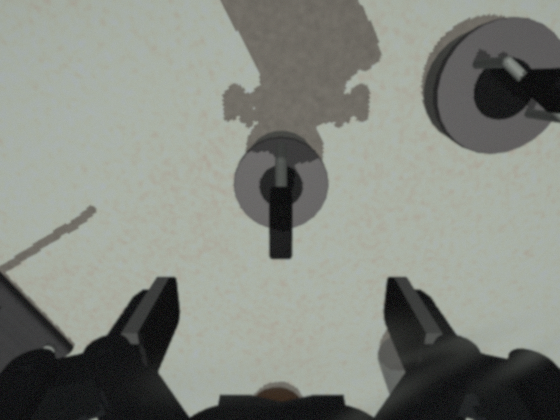

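The wrist view shows the tab at px (281,220), centred between the open fingers at 170 and 395 and square to them, so I grasp and lift.

```bash
sed -i 's/^PAIL=.*/PAIL=np.array([.5026,.0884]); YAW=-28./' h.py; python3 - <<'E'
from h import *
q=quat(YAW+90)
bot.move_straight([*PAIL,TZ],q,feed=.08)
print("F0",bot.read_state()['force'],bot.read_state()['ee_pos'])
bot.move_gripper(0.0,70); s=bot.read_state(); print(s['finger_gap'],s['finger_force'],s['force'])
bot.move_straight([*PAIL,TZ+.03],feed=.05); bot.hold(.3); s=bot.read_state(); print(s['finger_gap'],s['finger_force'],s['force'])
bot.move_straight([*PAIL,TZ+.114],feed=.08)
pre=SEAT+.10*HD
bot.move_straight([*pre,TZ+.114],quat(HY),feed=.10); bot.hold(.3)
s=bot.read_state(); print(s['clock'],s['ee_pos'],s['finger_gap'],s['force'])
for n in("top","side"):
    img,d,W=cloud(n); cv2.imwrite(f"pics/{n}2.png",img[...,::-1]); np.savez(f"{n}2.npz",img=img,W=W)
img=cv2.imread("pics/side2.png")[100:380,150:400]; cv2.imwrite("pics/side2c.png",cv2.resize(img,None,fx=2,fy=2))
E
```

```text
F0 [-0.23256104  0.04822857 -0.68455067] [0.50295762 0.08843542 0.17544888]
0.14666161368122643 69.76762890815735 [-1.05239225  0.71807096  4.84389337]
0.14628948384085622 68.33217859268188 [ 0.66335012 -0.60116142 -5.52643119]
9.075 [ 0.4790364  -0.07884678  0.28897954] 0.1449155387425815 [-0.32922255 -0.4152919  -6.21985689]
```

View pics/side2c.png

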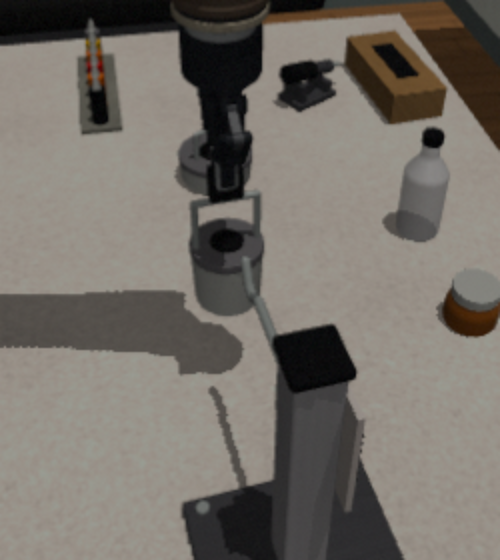

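The crop shows the pail held upright, with the frame window at px (228,220) facing the hook, whose tip is at (248,262). Before entering I check the heights and centring from the cloud.

```bash
python3 - <<'E'
import numpy as np,cv2
from h import SEAT,HD
D=np.load("side2.npz"); W=D['W'].reshape(-1,3); 
xd=np.array([HD[1],-HD[0]])
r=W[:,:2]-SEAT; a=r@xd; b=r@HD
lid=(abs(a)<.06)&(b>.05)&(b<.15)&(W[:,2]>.15)&(W[:,2]<.22)
top=lid&(W[:,2]>.185)&(abs(a)<.05)
print("lid z",np.percentile(W[lid,2],[50,80,90,95]), "a",np.percentile(a[lid],[1,99]),"b",np.percentile(b[top],[1,99]))
fr=(abs(a)<.05)&(b>.08)&(b<.12)&(W[:,2]>.215)&(W[:,2]<.27)
for s,e in ((-.045,-.028),(-.028,-.012),(.012,.028),(.028,.045)):
    m=fr&(a>s)&(a<e); print(s,m.sum(),"z",np.percentile(W[m,2],[2,50,98]),"a",np.median(a[m]),"b",np.median(b[m]))
D=np.load("top2.npz"); W=D['W'].reshape(-1,3); r=W[:,:2]-SEAT; a=r@xd; b=r@HD
m=(abs(a)<.06)&(b>.04)&(b<.16)&(W[:,2]>.18)&(W[:,2]<.205); print("top lid",m.sum(),np.percentile(W[m,2],50),"a",a[m].min(),a[m].max(),"b",b[m].min(),b[m].max())
m=(abs(a)<.012)&(b>-.06)&(b<.035)&(W[:,2]>.19)&(W[:,2]<.25); print("hook a",np.median(a[m]),"tip b",b[m].max(), "zmin",np.median(W[m&(abs(b)<.006),2]))
E
```

```text
lid z [0.19358076 0.19541372 0.19665872 0.19836431] a [-0.03680731  0.03852101] b [0.06012214 0.13783245]
-0.045 65 z [0.21631409 0.23677286 0.25661061] a -0.032236588177255304 b 0.09787594837991014
-0.028 41 z [0.25234683 0.2566698  0.26887642] a -0.017591176246700053 b 0.09698551545789401
0.012 34 z [0.25104246 0.25801102 0.26867358] a 0.018320451072038134 b 0.09506135810383981
0.028 70 z [0.21645285 0.24035437 0.25696589] a 0.03418745774034856 b 0.0980238883724699
top lid 106 0.1933636047550394 a -0.028809798462287664 0.0012228497233780296 b 0.1265333146767836 0.1416067851600354
  return _methods._mean(a, axis=axis, dtype=dtype,
  ret = ret.dtype.type(ret / rcount)
Traceback (most recent call last):
ValueError: zero-size array to reduction operation maximum which has no identity
```

```bash
python3 - <<'E'
from h import *
for b in (.06,.03,0):
    bot.move_straight([*(SEAT+b*HD),TZ+.114],feed=.04); s=bot.read_state(); print(b,s['force'].round(2))
    if np.abs(s['force'][:2]).max()>5: raise SystemExit("contact")
bot.hold(.4); w=bot.read_state()['force']; print("weight",w)
bot.move_straight([*SEAT,TZ+.085],feed=.03); bot.hold(.2); print(bot.read_state()['force'])
for z in np.arange(.080,.039,-.004):
    bot.move_straight([*SEAT,TZ+z],feed=.015); bot.hold(.15); s=bot.read_state()
    print(round(z,3),s['force'].round(2),s['ee_pos'].round(4),s['finger_gap'].round(3))
    if s['force'][2]>-1.2 or np.abs(s['force'][:2]-w[:2]).max()>8: break
print(s['clock'])
for n in("top","side"):
    img,d,W=cloud(n); cv2.imwrite(f"pics/{n}3.png",img[...,::-1]); np.savez(f"{n}3.npz",img=img,W=W)
a=cv2.resize(cv2.imread("pics/side3.png")[150:350,200:360],None,fx=2.5,fy=2.5);b=cv2.resize(cv2.imread("pics/top3.png")[130:330,300:420],None,fx=2.5,fy=2.5)
cv2.imwrite("pics/c3.png",np.hstack([a,b]))
E
```

```text
0.06 [-0.63  0.36 -6.49]
0.03 [-0.26 -0.59 -5.51]
0 [-0.47  0.89 -6.43]
weight [ 0.01144414 -0.08652494 -6.68375286]
[ 0.09457568 -0.93519357 -6.11366943]Traceback (most recent call last):
  File "<stdin>", line 9, in <module>
AttributeError: 'float' object has no attribute 'round'
```

```bash
python3 - <<'E'
from h import *
for z in np.arange(.076,.039,-.004):
    bot.move_straight([*SEAT,TZ+z],feed=.015); bot.hold(.15)
    F=[]
    for i in range(5): bot.hold(.03); F.append(bot.read_state()['force'])
    f=np.mean(F,0); s=bot.read_state()
    print(round(z,3),f.round(2),s['ee_pos'].round(4))
    if f[2]>-1.2 or np.abs(f[:2]).max()>8: break
print(s['clock'],s['finger_gap'])
for n in("top","side"):
    img,d,W=cloud(n); cv2.imwrite(f"pics/{n}3.png",img[...,::-1]); np.savez(f"{n}3.npz",img=img,W=W)
a=cv2.resize(cv2.imread("pics/side3.png")[150:350,200:360],None,fx=2.5,fy=2.5);b=cv2.resize(cv2.imread("pics/top3.png")[130:330,300:420],None,fx=2.5,fy=2.5)
cv2.imwrite("pics/c3.png",np.hstack([a,b]))
E
```

```text
0.076 [ 0.63 -0.15 -4.66] [ 0.4873 -0.1787  0.2511]
0.072 [ 0.69 -0.43 -3.35] [ 0.4873 -0.1787  0.2471]
0.068 [ 0.6  -0.11 -2.25] [ 0.4872 -0.1787  0.2431]
0.064 [ 0.76 -0.39 -1.02] [ 0.4873 -0.1787  0.2391]
17.4083 0.1419888126434195
```

View pics/c3.png

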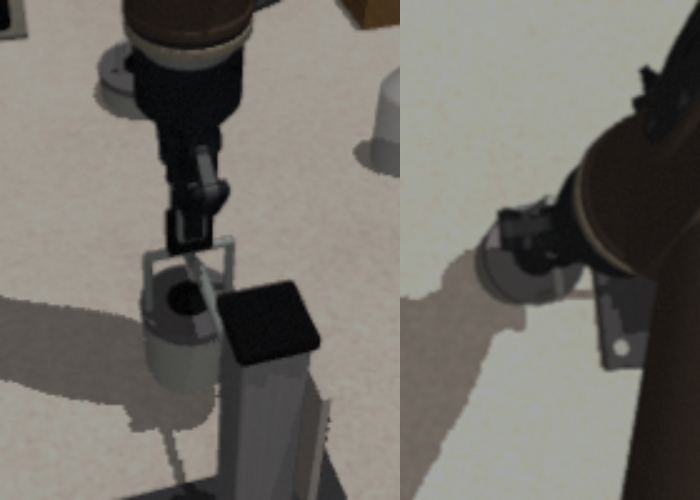

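The crops show the bar seated across the hook, with the hook running through the window at px (200,265) and the pail upright. The scale carries most of the weight, so I lower the last few millimetres and release.

```bash
python3 - <<'E'
from h import *
def mf():
    F=[]
    for i in range(8): bot.hold(.03); F.append(bot.read_state()['force'])
    return np.mean(F,0)
for z in (.062,.060,.058):
    bot.move_straight([*SEAT,TZ+z],feed=.01); bot.hold(.2); f=mf(); print(z,f.round(2))
    if f[2]>-.15: break
bot.hold(.4)
bot.move_gripper(.4,20); bot.hold(.3); s=bot.read_state(); print(s['finger_gap'],s['force'].round(2),s['finger_force'])
p=s['ee_pos']; bot.move_straight([p[0],p[1],p[2]+.03],feed=.03); print(bot.read_state()['force'].round(2))
bot.move_straight([p[0],p[1],.40],feed=.1)
bot.move_straight([.42,.05,.42],feed=.15); bot.hold(1)
print(bot.read_state()['clock'])
for n in("top","side"):
    img,d,W=cloud(n); cv2.imwrite(f"pics/{n}4.png",img[...,::-1]); np.savez(f"{n}4.npz",img=img,W=W)
a=cv2.resize(cv2.imread("pics/side4.png")[150:350,200:360],None,fx=2.5,fy=2.5);b=cv2.resize(cv2.imread("pics/top4.png")[130:330,300:420],None,fx=2.5,fy=2.5)
cv2.imwrite("pics/c4.png",np.hstack([a,b]))
bot.hold(1); img,d,W2=cloud("side")
xd=np.array([HD[1],-HD[0]])
for V in (W,W2):
    v=V.reshape(-1,3); r=v[:,:2]-SEAT;a=r@xd;b=r@HD
    m=(abs(a)<.012)&(abs(b)<.03)&(v[:,2]>.21); lid=(abs(a)<.045)&(abs(b)<.045)&(v[:,2]>.125)&(v[:,2]<.15)
    print("tab top",np.percentile(v[m,2],97),a[m].mean(),b[m].mean(),"lid",np.median(v[lid,2]),np.percentile(a[lid],[1,99]))
E
```

```text
0.062 [ 1.14 -0.67 -0.76]
0.06 [ 1.31 -0.34 -0.14]
0.40377974906963443 [-0.36 -0.53  0.67] 0.0
[0.07 0.37 0.63]
25.575
tab top 0.2410260165389904 -0.0001224164327195417 -0.004230121388896315 lid 0.1390000407745935 [-0.03676043  0.03461021]
tab top 0.2415021388150187 -0.0002466651722936312 -0.004494909119682902 lid 0.1389913975321978 [-0.03659272  0.03459609]
```

View pics/c4.png

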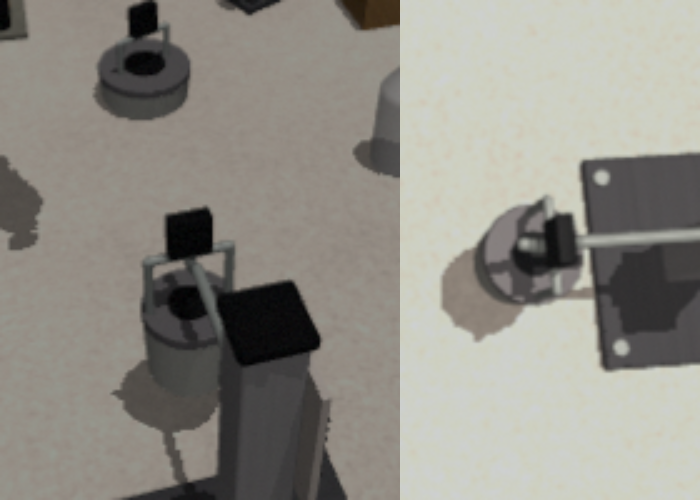

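The crops show the pail hanging upright and still with its bar in the dip at px (190,260), and the tub is undisturbed. I hand in the job.

```bash
python3 -c "
from workcell import bot
print(bot.job_done())"
```

```text
the job is handed in; nothing more can be done
None
```

I hung the tall pail in the scale hook's dip, let go once the scale carried nearly all its weight, and handed the job in; it hangs upright and still with the pointer about 20 mm down, and the squat tub was left alone (the judge gave no verdict).

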